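Fish the maple drive from under the riser and dock it

TASK

The cork-capped maple drive has slid under the clear riser at the front of the drawer: take the trigger reacher, squeeze its jaws shut on the drive under the riser, draw the drive out and set it flat in the bay of the white docking cradle without dropping it. Then, with the drive let go, push the cradle's red keeper lever all the way down over it. Finish with the reacher standing on its base on open drawer floor, clear of the riser and the cradle, and leave the other small things where they are.

Things in the scene. Friction and masses are not known exactly. Their poses are not given: they have to be found in the camera images.
- reacher: Hand reacher, 225 mm long (50 behind its origin, 175 ahead), 190 g, standing on its flat base (y -25 to +10 mm). Origin on the base's underside below the grip; x forward along the shaft to the jaws, y left, z up. Grip 46 mm tall, 50 wide: fixed black handle face at y -25 (x -40 to 30), orange trigger plate at y +25. Shaft 12 mm thick, axis 13 mm up. Centre of mass about x 15 mm.
- reacher_grip (a point): Where to take the reacher from above, one finger on the handle face, one on the trigger plate: midway between them, 10 mm ahead of the reacher's origin, 28 mm above its underside (finger tips may go to 8 mm above the floor). The trigger plate spans reacher x -20 to 30, z 8 to 44 mm. Squeezing by q shifts the reacher q/2 along its +y relative to a centred gripper.
- reacher_jaws (a point): Point midway between the two orange jaw pads: 160 mm ahead of the reacher's origin, 12 mm above its underside. Pads: x 145 to 175 mm, z 4 to 20 mm. The gap between them at this point is about 51 mm at rest; it is 20 mm, pads parallel, with the trigger 11 mm in.
- trigger (a joint): How far the trigger is pressed in, m: 0 at rest (jaws open), 0.014 fully in. Sprung: starts to move at 10 N, 15.6 N fully in; let go, it springs back and the jaws open. On a 20 mm wide item it stops near 0.011 (grip 39 mm wide); a 25 N squeeze then clamps with 3 to 4 N per jaw. Held 47 to 48 mm wide, the reacher is carried with its jaws still open.
- jaw_left: The jaw on the reacher's +y side; origin at its pivot (reacher x 112, y 12.5 mm). Turns inward 0.03 rad per mm of trigger.
- jaw_right: The jaw on the reacher's -y side; origin at its pivot (reacher x 112, y -12.5 mm). Turns inward 0.03 rad per mm of trigger.
- drive: Maple drive with a cork cap: a block 56 mm long (x), 20 wide (y), 15 high, about 30 g; pale wood, the last 14 mm at +x cork. Origin at the centre of its underside. Starts flat on the floor under the riser, its middle 45 to 70 mm behind the riser's front edge, lengthways roughly along the riser's x (within 0.35 rad).
- riser: Clear plastic riser fixed to the drawer floor, 120 mm deep (x), 300 wide (y), 50 high; the gap under it is 45 mm high, open only on its -x side (blue edge strip, towards the robot), with 5 mm walls at both ends and the back. Origin on the floor under its middle; front edge at x -60 mm.
- dock: White docking cradle, fixed, 66 mm wide (y), x -50 to 75 mm. Origin on the drawer floor under the bay's middle; x points away from the robot, to the head (x 50 to 74, 54 mm high). Bay: shallow tray, grey floor 6 mm above the drawer floor, inside 80 (x) by 50 (y) mm, lip 4 mm thick standing 5 mm above the bay floor all round. The drive belongs in it flat, lengthways along x.
- dock_lever (a joint): Red keeper lever on the cradle's head, rad: 0 fully raised (0.7 above level), 0.7 fully lowered (level over the bay). Stays where left; 1 to 2 N moves it. Pivot at dock x 56, z 46 mm; arm 76 mm towards dock -x, 16 wide, 6 thick. A fingertip going straight down at dock x 8, y 0 meets the arm about 80 to 90 mm above the floor; it is fully down at 49 mm.
- lever_tab (a point): Middle of the top of the lever's 28 mm wide end tab, 69 mm from the pivot; moves with it. Under the arm, 48 mm from the pivot, is a rubber foot: raised, its bottom is some 50 to 60 mm above the drawer floor over the bay's middle; lowered, 23 mm, just clear of a drive lying in the bay.
- capsule: Bystander: aluminium capsule standing on end, 28 mm across, 54 mm tall; origin at the centre of its underside.
- carbon_stick: Bystander: black carbon-weave stick with a steel plug, 68 x 19 x 9 mm; origin under its middle.
- nano_drive: Bystander: tiny silver nano drive, 29 x 14 x 7 mm; origin under its middle.
- tape_roll: Bystander: amber tape roll lying flat, 56 mm across, 18 mm high; origin under its middle.
- clip_box: Bystander: blue clip box, 50 x 36 x 22 mm; origin under its middle.
Things that resemble listed ones, but are neither listed nor needed, are in the scene too. Of the things shaped like the dock, the white one is meant.

How it is judged:
By the outcome, as a careful person would: the job done as asked, in the order asked, and still so for the second after the job is handed in, with the robot touching nothing.
It also fails if it takes over 67 s, if anything falls off the work surface, if the arm or the gripper's body presses on something with over 40 N, if the wrist force passes 120 N, or if a joint passes its speed limit or range.

ROBOT

A 6-joint arm with a two-finger parallel gripper is mounted at the origin on the work surface. World frame = base frame: x ahead of the robot, y to its left, z up, the work surface at z = 0. Lengths are in m, angles in rad, forces in N, time in s.
With the tool pointing down it reaches from about 0.3 to 0.775 m from the base axis. Payload 14.6 kg.
Tool frame: the origin (TCP) lies on the centre line of the jaws, within the pads' length; the fingertips stand 25 mm ahead of it and the grasp point (between the pads) lies 6 mm ahead of it (ctrl.tip_reach is the distance from the TCP to the fingertips, in m); z points along the fingers, y is the line along which they close (so a half turn about z gives the same grasp; the last joint's range is limited). The gripper opens to 94 mm and grips with 3 to 60 N. Pads are 16 mm wide; open, the fingers measure 119 mm over their backs; the gripper's body (75 mm by 177 mm) begins 78 mm behind the grasp point.
Start: joints at [-1.197, 0.3, 1.521, -0, 1.321, -0.067], TCP at [0.235, -0.497, 0.23] pointing down, gripper open.
Joint ranges: [-3.03, 3.03], [-0.79, 2.21], [0.23, 2.52], [-1.04, 4.18], [0, 3.07], [-2.55, 2.55]. Speed limits (rad/s): [2.22, 2.22, 2.57, 3.14, 3.14, 3.14].

INTERFACE

Orientations are given as [roll, pitch, yaw] about the fixed x, y, z axes, in that order (R = Rz(yaw) Ry(pitch) Rx(roll)).
In Python, from station import ctrl gives the robot as it stands. The module is installed in compiled form; this text tells all that it offers.
- The arm moves only by the tool apply_moves, never from a script. Its argument "deltas" is a list of rows, each a list of 7 numbers: the closure in counts, from 0 (fully open) to 255 (shut), then the shift along the world's x, y, z in cm, then the turn, a rotation vector about the world's x, y, z in rad. In form: [[jaw, tx, ty, tz, ax, ay, az], ...]. A call has 1 to 10 rows; each row shifts and turns the commanded pose from where the row before left it; what a row does not reach is not made up. A row lasts 1/10 s, in which the tool goes at most 50 mm and 8.59 degrees, less where a joint would pass 70% of its speed; a pose out of reach is approached as far as the arm can. A call with a gripper value outside its range is refused whole. The fingers move at their own pace and stop on an object; "grip_force" is the grip in N (left out, the last holds). Time passes only in rows, so rows that do not move let the fingers close. It gives the time, the measured TCP pose, the force, the opening and the grip force at its end, in the units of the state.
- ctrl.get_obs(): the state, without advancing time (a new reading comes with each control period).
- ctrl.camera(name): name is "scene" or "top" or "wrist"; returns a dict with "img" (480x640x3 uint8, red, green, blue), "K" (3x3 intrinsics, pixels), "k1" (the pictures are not rectified: a ray, as slopes to the right and down, at radius r is drawn at 1 + k1 r^2 times it, then the intrinsics apply), "pose" (4x4, takes a point from camera to world coordinates); the wrist camera has in their place "hand_eye" (4x4, takes a point from camera to tool coordinates, whose origin is the TCP and whose axes are the flange's). Camera axes: x right, y up, looking along -z (the intrinsics and any distortion apply to the point x, -y, -z); pixel columns grow to the right and rows downward; lengths in m; the calibration is good to about 2 mm. A picture is of the moment at which its call begins: read the wrist's pose just before it. There is no depth.
- ctrl.hand_in(): hands the job in; it is judged then, once.
The state is a dict: "time_s": time; "qpos": joint angles; "joint_vel": joint speeds; "tau": joint torques, N m; "ee_pos": TCP position; "eef_rot": TCP orientation; "force": force on the tool from outside, world axes, zero at the start; "moment": the same for the moment, N m; "grip_width": finger opening in m; "grip_force": force on a finger pad.
Only numpy, scipy, OpenCV 4.12 (cv2) and the standard library are available. Lean on these libraries where they do the work, as an engineer would, in place of code of your own. Each camera call takes 0.05 s, during which the arm holds its last target. There are 200 camera calls.

## Working session

There is one attempt and no reset: what is moved stays moved. The work goes in short steps, Python scripts to look and compute and a tool call to move; the robot and the scene stay as the last step left them, time stands still between calls to the robot, and variables do not carry over. Pictures are saved under pics/ and viewed, at most 13 in all, crops included, and the job is handed in when it is done.

Besides the shell and the picture viewer there is one more tool, called after "Emit:" as name([rows], argument=value, ...), one row to a line, values as JSON. apply_moves: Moves the arm, as the interface text tells. Its arguments: {"type":"object","properties":{"deltas":{"type":"array"},"grip_force":{"type":"number"}},"required":["deltas"]}

```bash
mkdir -p pics; cat > h.py <<'E'
import numpy as np,cv2
from station import ctrl
from scipy.spatial.transform import Rotation as R
def pose(c,o=None):
    if 'pose' in c: return np.array(c['pose'])
    T=np.eye(4);T[:3,3]=o['ee_pos'];e=np.array(o['eef_rot'])
    T[:3,:3]=R.from_euler('xyz',e).as_matrix() if e.size==3 else e.reshape(3,3)
    return T@np.array(c['hand_eye'])
def px2(c,T,uv,z):
    K=np.array(c['K']);k=c['k1'];uv=np.atleast_2d(np.array(uv,float));out=[]
    for u,v in uv:
        d=np.array([(u-K[0,2])/K[0,0],(v-K[1,2])/K[1,1]]);s=d.copy()
        for _ in range(20): s=d/(1+k*(s@s))
        r=T[:3,:3]@np.array([s[0],-s[1],-1]);p=T[:3,3]
        out.append(p+r*(z-p[2])/r[2])
    return np.array(out)
def w2p(c,T,P):
    K=np.array(c['K']);P=np.atleast_2d(P);q=(P-T[:3,3])@T[:3,:3]
    s=np.c_[q[:,0]/-q[:,2],-q[:,1]/-q[:,2]];s=s*(1+c['k1']*(s**2).sum(1,keepdims=True))
    return s*[K[0,0],K[1,1]]+[K[0,2],K[1,2]]
def snap(n,f=None):
    o=ctrl.get_obs();c=ctrl.camera(n)
    if f: cv2.imwrite('pics/'+f,c['img'][:,:,::-1])
    np.savez('pics/last_'+n,img=c['img'],K=c['K'],k1=c['k1'],T=pose(c,o))
    return c,pose(c,o)
def load(n):
    d=np.load('pics/last_'+n+'.npz');c=dict(img=d['img'],K=d['K'],k1=float(d['k1']));return c,d['T']
E
python3 - <<'E'
from h import *
print(ctrl.get_obs())
for n in('top','scene'):
    c,T=snap(n,n+'0.png');print(c['K'],c['k1'],T.round(3))
E
```

```text
{'time_s': 0.0, 'qpos': array([-1.19658629e+00,  3.00464022e-01,  1.52155501e+00,  1.40219584e-05,
        1.32070835e+00, -6.66123008e-02]), 'joint_vel': array([-1.29969454e-03, -2.37644019e-04, -7.46567515e-05,  4.59790710e-04,
       -3.24790844e-04, -1.68009431e-03]), 'tau': array([ 3.08257586e-04, -5.31805909e+01, -3.52738810e+01,  7.08509772e-02,
        2.44472595e-02, -9.66712423e-05]), 'ee_pos': array([ 0.23458735, -0.49721265,  0.22990123]), 'eef_rot': array([-3.14046134e+00, -8.90828222e-05,  4.40818806e-01]), 'force': array([-0.47912127, -1.08657167, -0.4873275 ]), 'moment': array([-0.03373406,  0.01420347, -0.01227519]), 'grip_force': 0.0, 'grip_width': 0.09391597190093219}
[[604.37082154   0.         320.12363225]
 [  0.         604.37082154 234.32332111]
 [  0.           0.           1.        ]] 0.04596753944456838 [[-0.085  0.972 -0.219  0.167]
 [-0.996 -0.084  0.014  0.012]
 [-0.005  0.22   0.976  1.371]
 [ 0.     0.     0.     1.   ]]
[[489.66843941   0.         327.25268571]
 [  0.         489.66843941 246.5395186 ]
 [  0.           0.           1.        ]] -0.012508474201214252 [[ 0.034 -0.653  0.757  1.255]
 [ 0.999  0.038 -0.013 -0.019]
 [-0.02   0.757  0.654  0.8  ]
 [ 0.     0.     0.     1.   ]]
```

View pics/top0.png

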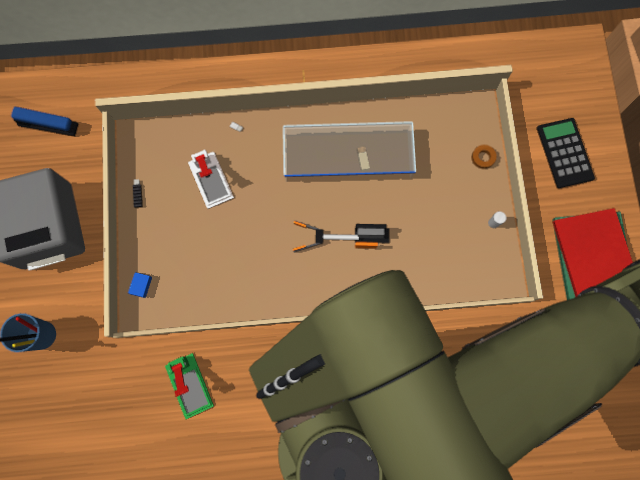

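View pics/scene0.png

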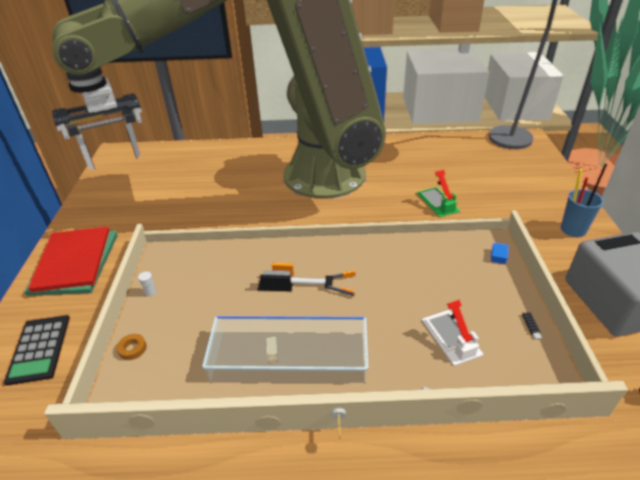

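Top view: the reacher is at about (345,237), with its jaws pointing image-left. The drive under the riser is at (363,158). The white dock is at (210,180). Possible confusions: the green dock lookalike (189,385), carbon stick (137,193) and nano drive (236,126). I choose the white dock and the pale block at (363,158). Next is one close crop to check that, plus measurements.

```bash
python3 - <<'E'
from h import *
c,T=load('top');im=c['img'][:,:,::-1]
a=cv2.resize(im[112:192,275:425],None,fx=4,fy=4,interpolation=cv2.INTER_CUBIC)
b=cv2.resize(im[210:265,280:400],None,fx=4,fy=4,interpolation=cv2.INTER_CUBIC)
d=cv2.resize(im[140:215,180:245],None,fx=3,fy=3,interpolation=cv2.INTER_CUBIC)
o=np.zeros((545,800,3),np.uint8);o[:320,:600]=a;o[322:542,:480]=b;o[0:225,603:798]=d;cv2.imwrite('pics/crop.png',o)
s,S=load('scene')
# triangulate floor height: corresponding riser corners etc. later
hsv=cv2.cvtColor(c['img'],cv2.COLOR_RGB2HSV)
def cc(m,name,mn=8):
    n,l,st,ce=cv2.connectedComponentsWithStats(m)
    for i in range(1,n):
        if st[i,4]>=mn: print(name,st[i].tolist(),ce[i].round(1))
m=cv2.inRange(hsv,(5,180,150),(14,255,255));m[:,420:]=0;m[:210]=0;m[265:]=0;m[:,:280]=0;cc(m,'orange')
m=cv2.inRange(hsv,(105,120,60),(125,255,255));m[:,430:]=0;cc(m,'blue',20)
m=cv2.inRange(hsv,(0,200,120),(4,255,255))|cv2.inRange(hsv,(175,200,120),(180,255,255));m[:,300:]=0;cc(m,'red')
w=cv2.inRange(hsv,(0,0,190),(180,40,255));w[215:]=0;w[:145]=0;w[:,:180]=0;w[:,240:]=0;cc(w,'white')
w=cv2.inRange(hsv,(0,0,90),(180,40,175));w[215:]=0;w[:145]=0;w[:,:180]=0;w[:,240:]=0;cc(w,'grey')
for n,uv in dict(rfl=(285,177),rfr=(414,174),rbl=(284,125),rbr=(413,122)).items(): print(n,px2(c,T,uv,.05).round(3))
E
```

```text
orange [294, 221, 8, 5, 18] [297.8 222.9]
orange [355, 242, 23, 4, 78] [365.6 243.7]
orange [293, 245, 13, 5, 22] [299.3 247.4]
blue [12, 107, 58, 23, 689] [ 40.4 118.2]
blue [285, 171, 130, 5, 195] [350.  173.4]
blue [128, 273, 24, 24, 398] [139.6 284.6]
blue [1, 314, 39, 37, 211] [ 26.1 329.4]
red [196, 155, 16, 22, 150] [202.9 165.8]
red [16, 317, 3, 4, 8] [ 17.  318.5]
red [172, 364, 16, 32, 249] [179. 380.]
white [188, 150, 45, 58, 439] [206.9 181. ]
white [208, 152, 7, 4, 16] [211.1 153.4]
grey [196, 154, 38, 48, 722] [213.2 180.8]
grey [194, 160, 5, 8, 18] [196.2 163.8]
rfl [[0.605 0.062 0.05 ]]
rfr [[ 0.586 -0.232  0.05 ]]
rbl [[0.731 0.055 0.05 ]]
rbr [[ 0.712 -0.245  0.05 ]]
```

View pics/crop.png

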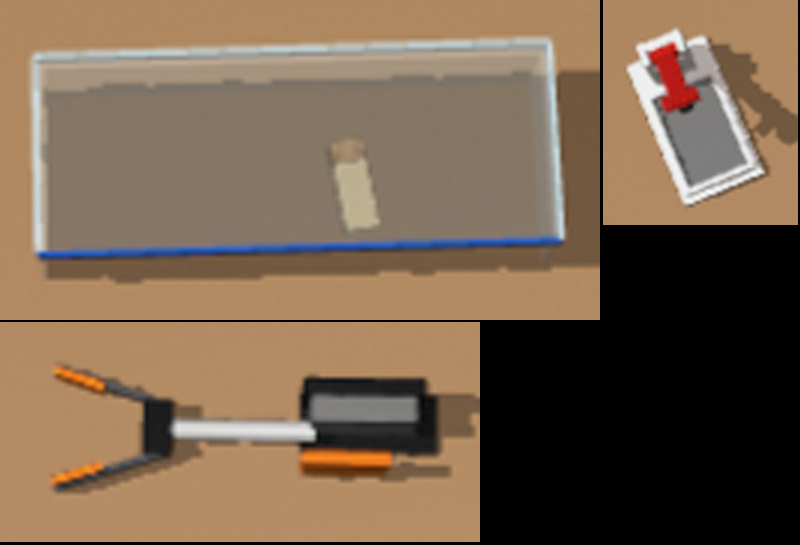

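The crop confirms it: a pale drive with its cork end pointing away under the clear riser, and a white dock with its red lever raised. The reacher's trigger is on the -x side. I'll work out the geometry, then look from the wrist camera.

```bash
python3 - <<'E'
from h import *
c,T=load('top');s,S=load('scene')
P=lambda u,z:px2(c,T,u,z)[0].round(4)
# floor-height check via two views of riser front top corners
def tri(u1,u2):
    a0,a1=px2(c,T,u1,0)[0],px2(c,T,u1,.1)[0];b0,b1=px2(s,S,u2,0)[0],px2(s,S,u2,.1)[0]
    d,e=a1-a0,b1-b0;A=np.c_[d,-e];t=np.linalg.lstsq(A,b0-a0,rcond=None)[0]
    return (a0+t[0]*d).round(4),np.linalg.norm(a0+t[0]*d-b0-t[1]*e).round(4)
print('riser fl',tri((285,176.5),(367.5,319)),'fr',tri((414.5,173),(216.5,317)))
print('drive cork',P((275+348/4,112+140/4),.015),'front',P((275+363/4,112+229/4),.015))
d=P((275+348/4,112+140/4),.015)-P((275+363/4,112+229/4),.015);print('yaw',np.arctan2(d[1],d[0]),np.hypot(*d[:2]))
print('shaft',P((323,236.6),.019),P((358.7,238),.019))
print('trigger ctr',P((366.5,243.3),.044),'jaws',P((298.6,235),.02))
# dock: base outline
hsv=cv2.cvtColor(c['img'],cv2.COLOR_RGB2HSV)
g=cv2.inRange(hsv,(0,0,90),(180,40,175));w=cv2.inRange(hsv,(0,0,190),(180,40,255))
for u in [(180+100/3,140+145/3)]: print('bay?',P(u,.006))
# near lip corners outer
q=[(180+687/3-201,0)]
for n,u in dict(nl=(180+(687-603)/3,140+204/3),nr=(180+(765-603)/3,140+173/3),hl=(180+(629-603)/3,140+68/3)).items(): print(n,P(u,.011))
print('orange trig scene',px2(s,S,(282,268),.044)[0].round(4))
E
```

```text
riser fl (array([0.6076, 0.0623, 0.0447]), np.float64(0.0068)) fr (array([ 0.5892, -0.2343,  0.0474]), np.float64(0.0018))
drive cork [ 0.6747 -0.1241  0.015 ] front [ 0.6188 -0.1274  0.015 ]
yaw 0.05896555425627193 0.05599732136450809
shaft [ 0.4647 -0.0131  0.019 ] [ 0.4544 -0.0942  0.019 ]
trigger ctr [ 0.4355 -0.1084  0.044 ] jaws [0.4731 0.0423 0.02  ]
bay? [0.6057 0.2339 0.006 ]
nl [0.5575 0.2477 0.011 ]
nr [0.5773 0.1861 0.011 ]
hl [0.6723 0.2881 0.011 ]
orange trig scene [ 0.4475 -0.1085  0.044 ]
```

Emit:
apply_moves([
  [0, 2.2, 3.9, 0, 0, 0, 0.1],
  [0, 2.2, 3.9, 0, 0, 0, 0.1],
  [0, 2.2, 3.9, 0, 0, 0, 0.1],
  [0, 2.2, 3.9, 0, 0, 0, 0.1],
  [0, 2.2, 3.9, 0, 0, 0, 0.1],
  [0, 2.2, 3.9, 0, 0, 0, 0.1],
  [0, 2.2, 3.9, 0, 0, 0, 0.1],
  [0, 2.2, 3.9, 0, 0, 0, 0.1],
  [0, 2.2, 3.9, 0, 0, 0, 0.1],
  [0, 2.2, 3.9, 0, 0, 0, 0.1],
], grip_force=25)

```text
time_s: 1.1
ee_pos: [0.4551, -0.1056, 0.2304]
eef_rot: [-3.141, 0.0, 1.445]
force: [0.8, 0.0, -0.5]
grip_width: 0.0943
grip_force: 0.0
```

```bash
python3 - <<'E'
from h import *
c,T=snap('wrist','w1.png');o=ctrl.get_obs();print(o['time_s'],o['ee_pos'],o['eef_rot'],c['k1'],T.round(3),np.array(c['K']).round(0))
E
```

```text
1.15 [ 0.45719624 -0.10129076  0.23033118] [ 3.14126785e+00 -1.35825804e-03  1.45425540e+00] -0.05495865325371683 [[ 0.992  0.12   0.035  0.466]
 [-0.125  0.954  0.274 -0.025]
 [-0.001 -0.276  0.961  0.385]
 [ 0.     0.     0.     1.   ]] [[364.   0. 320.]
 [  0. 364. 237.]
 [  0.   0.   1.]]
```

View pics/w1.png

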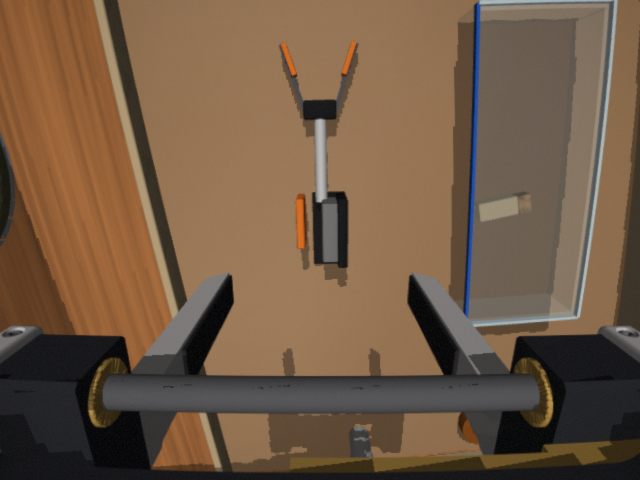

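The wrist view shows the reacher's shaft from (320,122) to (322,198), pads near (288,60) and (350,58), and the trigger at (301,221). The drive is at (503,207), pale, with its cork at (525,203).

```bash
python3 - <<'E'
from h import *
c,T=load('wrist');P=lambda u,z:px2(c,T,u,z)[0].round(4)
h=cv2.cvtColor(c['img'],cv2.COLOR_RGB2HSV);m=cv2.inRange(h,(5,180,120),(16,255,255));m[270:]=0;m[:,:270]=0;m[:,370:]=0
n,l,st,ce=cv2.connectedComponentsWithStats(m)
for i in range(1,n):
    if st[i,4]>30: print(st[i],ce[i].round(1),P(ce[i],.02),P(ce[i],.044),P(ce[i],.026))
a,b=P((320.2,122),.019),P((322,196),.019);print('shaft',a,b,np.arctan2(*(a-b)[[1,0]]))
print('handle fr/back right top',P((346,194),.044),P((347,266),.044))
a,b=P((529.5,202),.015),P((480,212.5),.015);print('drive',a,b,(a+b)/2,np.arctan2(*(a-b)[[1,0]]),np.hypot(*(a-b)[:2]))
print('riser front',P((478,4),.05),P((467,324),.05))
E
```

```text
[342  41  14  34 170] [348.7  57.4] [0.5007 0.0387 0.02  ] [0.4984 0.0345 0.044 ] [0.5001 0.0377 0.026 ]
[281  43  15  33 167] [288.1  58.9] [0.445  0.0445 0.02  ] [0.4464 0.0399 0.044 ] [0.4453 0.0433 0.026 ]
[296 194   9  55 411] [300.1 221.2] [ 0.4345 -0.11    0.02  ] [ 0.4366 -0.1044  0.044 ] [ 0.435  -0.1086  0.026 ]
shaft [ 0.4673 -0.0153  0.019 ] [ 0.4601 -0.087   0.019 ] 1.4707134241203053
handle fr/back right top [ 0.4832 -0.0837  0.044 ] [ 0.4766 -0.1557  0.044 ]
drive [ 0.6751 -0.1204  0.015 ] [ 0.6222 -0.1252  0.015 ] [ 0.64865 -0.1228   0.015  ] 0.09048944234130837 0.05311732297471331
riser front [0.6096 0.0631 0.05  ] [ 0.5939 -0.2334  0.05  ]
```

Emit:
apply_moves([
  [0, 0.3, 0.2, -3.5, 0, 0, 0.03],
  [0, 0, 0, -4, 0, 0, 0],
  [0, 0, 0, -4, 0, 0, 0],
  [0, 0, 0, -4, 0, 0, 0],
  [0, 0, 0, -2, 0, 0, 0],
  [0, 0, 0, -1, 0, 0, 0],
  [0, 0, 0, 0, 0, 0, 0],
  [0, 0, 0, 0, 0, 0, 0],
])

```text
time_s: 1.95
ee_pos: [0.4582, -0.1056, 0.0464]
eef_rot: [3.14, 0.0, 1.471]
force: [-0.4, 0.8, 0.7]
grip_width: 0.0944
grip_force: 0.0
```

Emit:
apply_moves([
  [0, 0, 0, -1.1, 0, 0, 0],
  [60, 0, 0, 0, 0, 0, 0],
  [110, 0, 0, 0, 0, 0, 0],
  [126, 0, 0, 0, 0, 0, 0],
  [126, 0, 0, 0, 0, 0, 0],
  [126, 0, 0, 0, 0, 0, 0],
  [126, 0, 0, 0, 0, 0, 0],
])

```text
time_s: 2.65
ee_pos: [0.4576, -0.1054, 0.0345]
eef_rot: [-3.142, -0.0, 1.471]
force: [1.9, 0.0, 2.6]
grip_width: 0.0499
grip_force: 10.3
```

Emit:
apply_moves([
  [130, 0, 0, 0, 0, 0, 0],
  [130, 0, 0, 0, 0, 0, 0],
  [130, 0, 0, 0, 0, 0, 0],
])

```text
time_s: 2.95
ee_pos: [0.4578, -0.1055, 0.0345]
eef_rot: [3.141, 0.0, 1.471]
force: [1.9, 0.2, 0.2]
grip_width: 0.0464
grip_force: 12.1
```

Emit:
apply_moves([
  [128, 0, 0, 1.5, 0, 0, 0],
  [128, 0, 0, 2, 0, 0, 0],
  [128, -0.5, -0.5, 1.5, 0, 0, -0.12],
  [128, -1, -0.7, 0, 0, 0, -0.14],
  [128, -1, -0.8, 0, 0, 0, -0.14],
  [128, -1, -0.8, 0, 0, 0, -0.14],
  [128, -1, -0.8, 0, 0, 0, -0.14],
  [128, -1, -0.6, 0, 0, 0, -0.14],
  [128, -0.3, 0, 0, 0, 0, -0.14],
  [128, 0, 0, 0, 0, 0, -0.14],
])

```text
time_s: 3.95
ee_pos: [0.399, -0.1475, 0.0842]
eef_rot: [-3.141, 0.001, 0.364]
force: [0.4, -0.4, -1.5]
grip_width: 0.0474
grip_force: 11.2
```

Emit:
apply_moves([
  [128, 0, 0, -1.5, 0, 0, -0.14],
  [128, 0, 0, -1.5, 0, 0, -0.14],
  [128, 0, 0, -1, 0, 0, -0.02],
  [128, 0, 0, 0, 0, 0, 0],
  [128, 0, 0, 0, 0, 0, 0],
])

```text
time_s: 4.45
ee_pos: [0.3997, -0.1474, 0.0446]
eef_rot: [-3.141, 0.0, 0.074]
force: [0.2, 0.2, -1.7]
grip_width: 0.0471
grip_force: 11.2
```

```bash
python3 - <<'E'
from h import *
snap('wrist','w2.png');snap('top');o=ctrl.get_obs();print(o['time_s'],o['ee_pos'],o['eef_rot'],o['grip_width'])
E
```

```text
4.55 [ 0.39992865 -0.14753755  0.04497171] [ 3.14123914e+00 -6.22968291e-04  7.28544958e-02] 0.04690178538241351
```

View pics/w2.png

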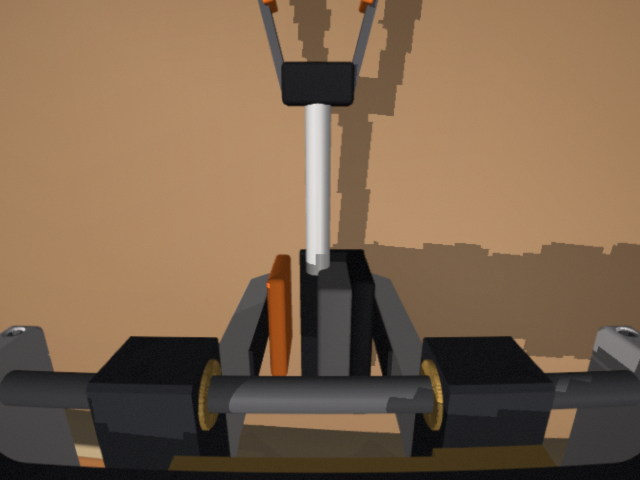

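The reacher is held straight, with the shaft from (317,105) to (318,270) and the jaws open at the top edge. Inserting under the riser.

Emit:
apply_moves([
  [128, 0.5, 0, -0.7, 0, 0, 0],
  [128, 1.4, 0.1, 0, 0, 0, 0],
  [128, 1.5, 0.1, 0, 0, 0, 0],
  [128, 1.5, 0.1, 0, 0, 0, 0],
  [128, 1.5, 0.1, 0, 0, 0, 0],
  [128, 1.5, 0.1, 0, 0, 0, 0],
  [128, 1.0, 0.1, 0, 0, 0, 0],
  [128, 1.0, 0.1, 0, 0, 0, 0],
  [128, 0, 0, 0, 0, 0, 0],
])

```text
time_s: 5.45
ee_pos: [0.4995, -0.1403, 0.0373]
eef_rot: [3.141, -0.0, 0.071]
force: [1.0, -0.7, -1.6]
grip_width: 0.0472
grip_force: 11.2
```

```bash
python3 - <<'E'
from h import *
s,S=snap('scene');c,T=snap('top')
a=cv2.resize(s['img'][230:390,190:390,::-1],(800,640))[:380];b=cv2.resize(c['img'][112:192,300:420,::-1],(330,220))
o=np.zeros((600,800,3),np.uint8);o[:380]=a;o[380:600,:330]=b;cv2.imwrite('pics/ins.png',o)
E
```

```text
(no output)
```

View pics/ins.png

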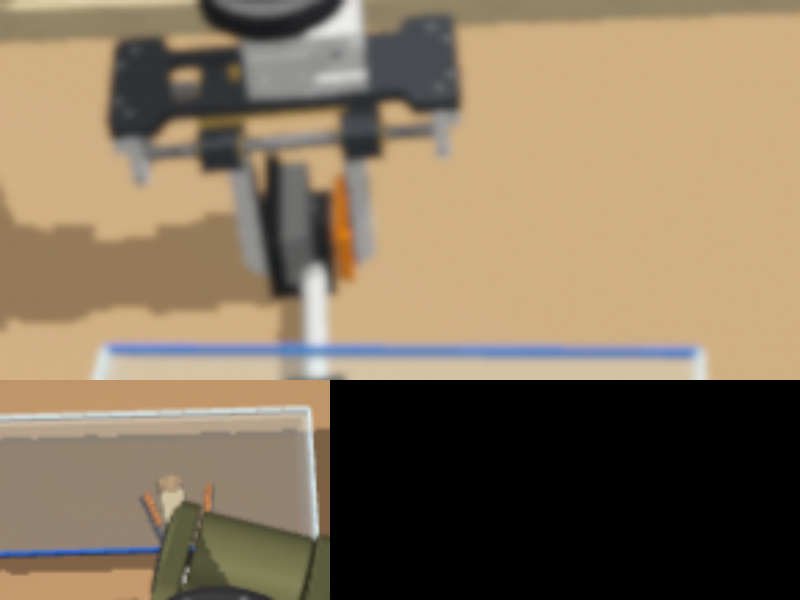

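The top view shows the pads straddling the drive, with tips at (147,495) and (209,485) and the cork end at (170,478). There is about 4 mm of offset, which the squeeze will take up. Squeezing.

Emit:
apply_moves([
  [134, 0, 0, 0, 0, 0, 0],
  [140, 0, 0, 0, 0, 0, 0],
  [145, 0, 0, 0, 0, 0, 0],
  [150, 0, 0, 0, 0, 0, 0],
  [160, 0, 0, 0, 0, 0, 0],
  [200, 0, 0, 0, 0, 0, 0],
  [200, 0, 0, 0, 0, 0, 0],
  [200, 0, 0, 0, 0, 0, 0],
], grip_force=26)

```text
time_s: 6.35
ee_pos: [0.4987, -0.1404, 0.0375]
eef_rot: [-3.142, -0.0, 0.071]
force: [-0.9, -0.4, -1.8]
grip_width: 0.0384
grip_force: 26.0
```

Emit:
apply_moves([
  [200, 0, 0, 0.5, 0, 0, 0],
  [200, 0, 0, 0.5, 0, 0, 0],
  [200, -0.8, 0, 0.2, 0, 0, 0],
  [200, -1.5, -0.1, 0, 0, 0, 0],
  [200, -2, -0.1, 0, 0, 0, 0],
  [200, -2, -0.2, 0, 0, 0, 0],
  [200, -2, -0.2, 0, 0, 0, 0],
  [200, -2, -0.2, 0, 0, 0, 0],
  [200, -1.1, 0, 0, 0, 0, 0],
  [200, 0, 0, 0, 0, 0, 0],
])

```text
time_s: 7.35
ee_pos: [0.3838, -0.1484, 0.0497]
eef_rot: [-3.142, 0.0, 0.07]
force: [0.6, 0.1, -2.6]
grip_width: 0.0388
grip_force: 26.0
```

```bash
python3 - <<'E'
from h import *
w,W=snap('wrist');s,S=snap('scene')
o=np.zeros((600,800,3),np.uint8);o[:240,:640]=w['img'][:240,:,::-1];o[240:600,:]=cv2.resize(s['img'][250:400,180:513,::-1],(800,360));cv2.imwrite('pics/out.png',o)
E
```

```text
(no output)
```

View pics/out.png

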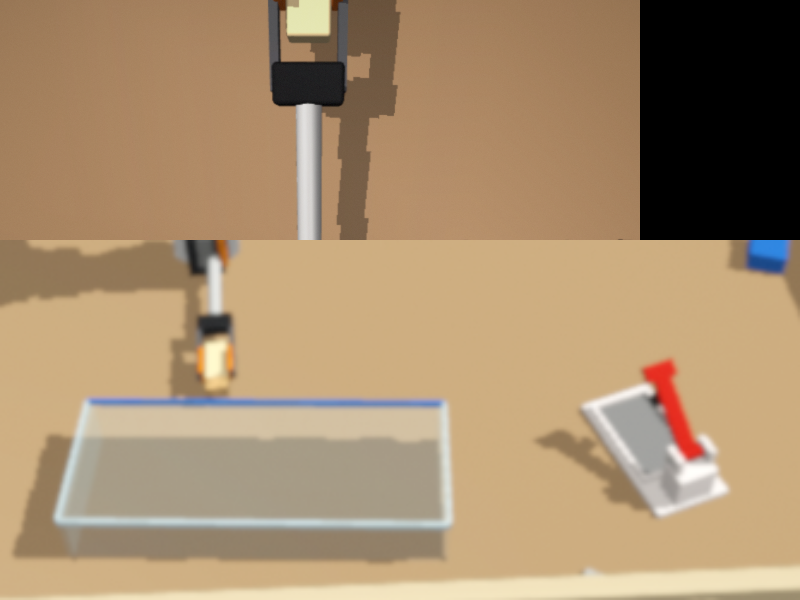

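The drive is held and clear of the riser. Now refining the dock pose from both fixed views.

```bash
python3 - <<'E'
from h import *
for n,(r0,r1,c0,c1) in dict(top=(140,215,180,245),scene=(290,370,415,490)).items():
    c,T=load(n);h=cv2.cvtColor(c['img'],cv2.COLOR_RGB2HSV)
    g=cv2.inRange(h,(0,0,80),(180,45,185))
    k=np.zeros_like(g);k[r0:r1,c0:c1]=g[r0:r1,c0:c1]
    nn,l,st,ce=cv2.connectedComponentsWithStats(k);i=1+st[1:,4].argmax()
    cn=max(cv2.findContours((l==i).astype(np.uint8),0,2)[0],key=cv2.contourArea)
    a=cv2.approxPolyDP(cv2.convexHull(cn),2.0,True)[:,0]
    print(n,'bay grey',st[i]);
    for p in a: print(p,px2(c,T,p,.006)[0].round(4)[:2])
    w=cv2.inRange(h,(0,0,80),(180,60,255));k[:]=0;k[r0:r1,c0:c1]=w[r0:r1,c0:c1]
    cn=max(cv2.findContours(k,0,2)[0],key=cv2.contourArea)
    a=cv2.approxPolyDP(cv2.convexHull(cn),2.0,True)[:,0]
    print(' outline');
    for p in a: print(p,px2(c,T,p,.008)[0].round(4)[:2])
    r=cv2.inRange(h,(0,180,100),(5,255,255))|cv2.inRange(h,(174,180,100),(180,255,255));k[:]=0;k[r0-10:r1,c0:c1]=r[r0-10:r1,c0:c1]
    ys,xs=np.nonzero(k);print(' red',xs.min(),xs.max(),ys.min(),ys.max())
E
```

```text
top bay grey [196 155  32  47 598]
[215 155] [0.6881 0.226 ]
[227 194] [0.5891 0.2026]
[208 201] [0.5759 0.2478]
[196 173] [0.647  0.2729]
 outline
[203 150] [0.7023 0.2535]
[214 152] [0.6951 0.2277]
[233 196] [0.5824 0.1886]
[208 208] [0.5583 0.2482]
[188 163] [0.6728 0.2903]
[192 154] [0.6945 0.2799]
 red 196 211 155 176
scene bay grey [423 314  40  49 800]
[423 321] [0.586  0.1893]
[451 314] [0.5699 0.2521]
[459 332] [0.619  0.2575]
[462 357] [0.681  0.2487]
[451 362] [0.6915 0.2246]
 outline
[422 318] [0.5795 0.1882]
[450 310] [0.5604 0.2518]
[475 332] [0.6223 0.2893]
[483 354] [0.6774 0.2906]
[453 365] [0.7    0.2263]
 red 448 471 301 340
```

Emit:
apply_moves([
  [200, 0, 1, 0.4, 0, 0, 0],
  [200, -0.1, 2.2, 0.4, 0, 0, 0.02],
  [200, -0.1, 3.2, 0, 0, 0, 0.03],
  [200, -0.2, 4, 0, 0, 0, 0.04],
  [200, -0.2, 4.2, 0, 0, 0, 0.04],
  [200, -0.2, 4.2, 0, 0, 0, 0.04],
  [200, -0.1, 4, 0, 0, 0, 0.04],
  [200, -0.1, 3.5, 0, 0, 0, 0.03],
  [200, 0, 2.3, 0, 0, 0, 0.015],
  [200, 0, 1, 0, 0, 0, 0],
])

```text
time_s: 8.45
ee_pos: [0.3745, 0.15, 0.0577]
eef_rot: [-3.141, -0.0, 0.329]
force: [1.0, -0.2, -2.3]
grip_width: 0.0387
grip_force: 26.0
```

```bash
python3 - <<'E'
from h import *
w,W=load('wrist')
import cv2
h=cv2.cvtColor(w['img'],cv2.COLOR_RGB2HSV);m=cv2.inRange(h,(18,20,150),(40,140,255));m[60:]=0;m[:,:280]=0;m[:,340:]=0
ys,xs=np.nonzero(m);print(xs.min(),xs.max(),ys.max(),np.bincount(ys)[-6:])
p=px2(w,W,[(308,ys.max()-2)],.027)[0];t=np.array([.3838,-.1484]);d=p[:2]-t
th=.07;print('near end ahead, left (mm)',(d@[np.cos(th),np.sin(th)]*1e3).round(1),(d@[-np.sin(th),np.cos(th)]*1e3).round(1))
o=ctrl.get_obs();print(o['ee_pos'],o['eef_rot'],o['grip_width'],o['time_s'])
E
```

```text
286 330 35 [44 44 44 43 43 42]
near end ahead, left (mm) 124.4 6.0
[0.37447929 0.14997269 0.05765509] [-3.14145605e+00 -3.79922654e-04  3.28827465e-01] 0.03873909519016057 8.45
```

Emit:
apply_moves([
  [200, 0.6, 0.2, 0, 0, 0, 0],
  [200, 1.3, 0.4, 0, 0, 0, 0],
  [200, 1.5, 0.5, 0, 0, 0, 0],
  [200, 1.6, 0.5, 0, 0, 0, 0],
  [200, 1.6, 0.5, 0, 0, 0, 0],
  [200, 1.6, 0.5, 0, 0, 0, 0],
  [200, 1.3, 0.4, 0, 0, 0, 0],
  [200, 0.65, 0.2, 0, 0, 0, 0],
  [200, 0, 0, 0, 0, 0, 0],
])

```text
time_s: 9.35
ee_pos: [0.4768, 0.179, 0.0573]
eef_rot: [3.142, 0.0, 0.325]
force: [0.1, 0.0, -2.7]
grip_width: 0.0388
grip_force: 26.0
```

```bash
python3 - <<'E'
from h import *
w,W=snap('wrist');s,S=snap('scene');c,T=snap('top')
o=np.zeros((600,800,3),np.uint8);o[:160,:640]=w['img'][:160,:,::-1];o[160:600,:460]=cv2.resize(s['img'][280:385,390:500,::-1],(460,440));o[160:600,460:]=cv2.resize(c['img'][140:220,180:242,::-1],(340,440));cv2.imwrite('pics/dock.png',o)
E
```

```text
(no output)
```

View pics/dock.png

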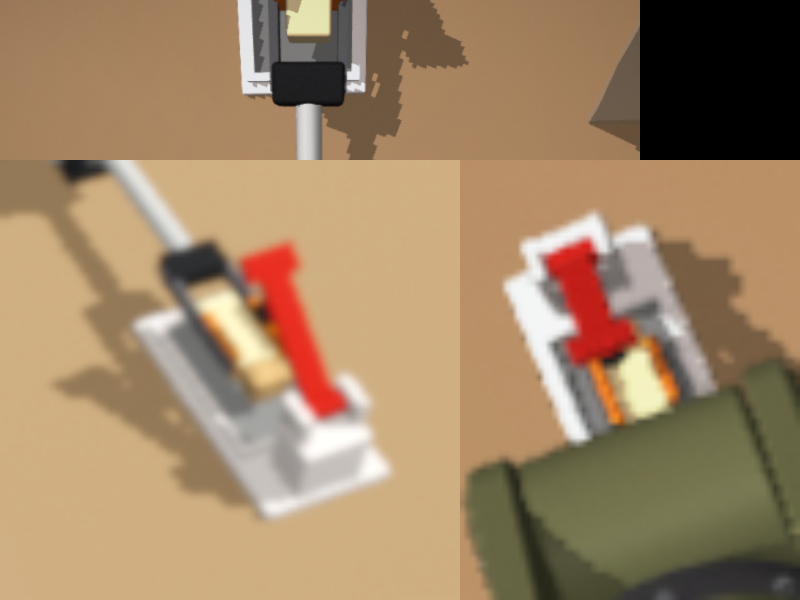

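The drive is over the bay and aligned, with the lever clear above it. Lowering slowly while watching the force.

Emit:
apply_moves([
  [200, 0, 0, -0.3, 0, 0, 0],
  [200, 0, 0, -0.4, 0, 0, 0],
  [200, 0, 0, -0.3, 0, 0, 0],
  [200, 0, 0, -0.1, 0, 0, 0],
  [200, 0, 0, 0, 0, 0, 0],
])

```text
time_s: 10.0
ee_pos: [0.476, 0.1796, 0.0462]
eef_rot: [-3.142, 0.0, 0.326]
force: [-0.2, -0.3, -2.5]
grip_width: 0.0386
grip_force: 26.0
```

Emit:
apply_moves([
  [200, 0, 0, -0.1, 0, 0, 0],
  [200, 0, 0, -0.1, 0, 0, 0],
  [200, 0, 0, 0, 0, 0, 0],
])

```text
time_s: 10.3
ee_pos: [0.4761, 0.1796, 0.0444]
eef_rot: [-3.142, 0.0, 0.326]
force: [0.3, 1.0, -2.9]
grip_width: 0.0386
grip_force: 26.0
```

Emit:
apply_moves([
  [200, 0, 0, -0.1, 0, 0, 0],
  [200, 0, 0, 0, 0, 0, 0],
])

```text
time_s: 10.5
ee_pos: [0.4762, 0.1796, 0.0434]
eef_rot: [3.142, -0.0, 0.326]
force: [0.6, -0.5, -1.7]
grip_width: 0.0386
grip_force: 26.0
```

Emit:
apply_moves([
  [200, 0, 0, -0.1, 0, 0, 0],
  [200, 0, 0, 0, 0, 0, 0],
])

```text
time_s: 10.7
ee_pos: [0.4763, 0.1796, 0.0426]
eef_rot: [3.142, -0.0, 0.326]
force: [-1.7, -0.9, 0.9]
grip_width: 0.0386
grip_force: 26.0
```

Emit:
apply_moves([
  [155, 0, 0, 0, 0, 0, 0],
  [150, 0, 0, 0, 0, 0, 0],
  [145, 0, 0, 0, 0, 0, 0],
  [140, 0, 0, 0, 0, 0, 0],
  [134, 0, 0, 0, 0, 0, 0],
  [128, 0, 0, 0, 0, 0, 0],
  [128, 0, 0, 0, 0, 0, 0],
  [128, 0, 0, 0, 0, 0, 0],
])

```text
time_s: 11.5
ee_pos: [0.4761, 0.1796, 0.0424]
eef_rot: [-3.142, 0.0, 0.326]
force: [0.3, -0.4, -1.6]
grip_width: 0.0471
grip_force: 11.1
```

```bash
python3 - <<'E'
from h import *
w,W=snap('wrist');s,S=snap('scene');c,T=snap('top')
o=np.zeros((600,800,3),np.uint8);o[:160,:640]=w['img'][:160,:,::-1];o[160:600,:460]=cv2.resize(s['img'][280:385,390:500,::-1],(460,440));o[160:600,460:]=cv2.resize(c['img'][140:220,180:242,::-1],(340,440));cv2.imwrite('pics/rel.png',o)
E
```

View pics/rel.png

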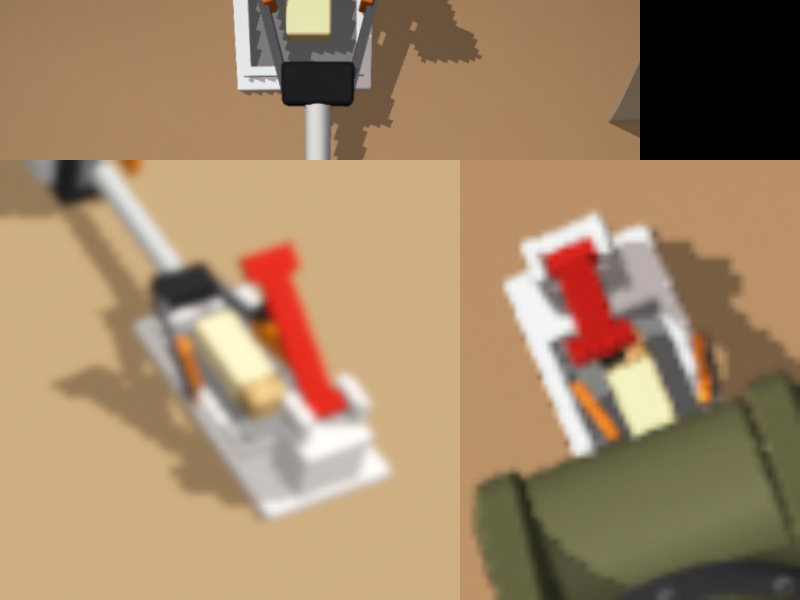

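The drive lies flat in the bay with the jaws open around it. Backing out and setting the reacher down on open floor.

Emit:
apply_moves([
  [128, 0, 0, 0.4, 0, 0, 0],
  [128, 0, 0, 0.4, 0, 0, 0],
  [128, -1, -0.3, 0, 0, 0, 0],
  [128, -2, -0.7, 0, 0, 0, 0],
  [128, -2.5, -0.9, 0, 0, 0, 0],
  [128, -2.5, -0.9, 0, 0, 0, 0],
  [128, -1.1, -2.5, 0, 0, 0, 0],
  [128, 0, -4, 0, 0, 0, 0],
  [128, 0, -2.7, 0, 0, 0, 0],
  [128, 0, 0, 0, 0, 0, 0],
])

```text
time_s: 12.65
ee_pos: [0.3844, 0.0575, 0.0506]
eef_rot: [3.141, -0.0, 0.323]
force: [0.9, 0.6, -3.1]
grip_width: 0.0468
grip_force: 11.1
```

Emit:
apply_moves([
  [128, 0, 0, -0.5, 0, 0, 0],
  [128, 0, 0, -0.5, 0, 0, 0],
  [128, 0, 0, -0.3, 0, 0, 0],
  [128, 0, 0, -0.2, 0, 0, 0],
  [128, 0, 0, 0, 0, 0, 0],
])

```text
time_s: 13.15
ee_pos: [0.3849, 0.0599, 0.035]
eef_rot: [-3.141, 0.001, 0.326]
force: [0.7, 0.5, -2.8]
grip_width: 0.0471
grip_force: 11.1
```

Emit:
apply_moves([
  [128, 0, 0, -0.1, 0, 0, 0],
  [124, 0, 0, 0, 0, 0, 0],
  [121, 0, 0, 0, 0, 0, 0],
  [118, 0, 0, 0, 0, 0, 0],
  [100, 0, 0, 0, 0, 0, 0],
  [60, 0, 0, 0, 0, 0, 0],
  [20, 0, 0, 0, 0, 0, 0],
  [20, 0, 0, 0, 0, 0, 0],
  [20, 0, 0, 0, 0, 0, 0],
])

```text
time_s: 14.05
ee_pos: [0.3852, 0.0596, 0.0344]
eef_rot: [3.142, 0.0, 0.326]
force: [-0.3, 0.7, -0.5]
grip_width: 0.0849
grip_force: 0.0
```

Emit:
apply_moves([
  [20, 0, 0, 1.5, 0, 0, 0],
  [20, 0, 0, 4, 0, 0, 0],
  [60, 0, 0, 4, 0, 0, 0],
  [120, 0, 0, 4, 0, 0, 0],
  [180, 0, 0, 2, 0, 0, 0],
  [255, 2, 1.5, 0, 0, 0, 0],
  [255, 3.5, 2.6, 0, 0, 0, 0],
  [255, 3.7, 2.7, 0, 0, 0, 0],
  [255, 3.7, 2.7, 0, 0, 0, 0],
  [255, 3.7, 2.7, 0, 0, 0, 0],
])

```text
time_s: 15.05
ee_pos: [0.5524, 0.1828, 0.1892]
eef_rot: [3.142, 0.0, 0.326]
force: [0.2, 0.4, 0.3]
grip_width: 0.0262
grip_force: 0.0
```

Emit:
apply_moves([
  [255, 3.7, 2.7, 0, 0, 0, 0],
  [255, 2.6, 2, 0, 0, 0, 0],
  [255, 1.1, 1, 0, 0, 0, 0],
  [255, 0, 0, 0, 0, 0, 0],
  [255, 0, 0, 0, 0, 0, 0],
])

```text
time_s: 15.55
ee_pos: [0.6247, 0.2383, 0.189]
eef_rot: [3.142, 0.001, 0.326]
force: [-1.1, -0.3, 0.2]
grip_width: 0.0007
grip_force: 0.0
```

```bash
python3 - <<'E'
from h import *
w,W=snap('wrist');s,S=snap('scene');c,T=snap('top')
print(ctrl.get_obs()['ee_pos'],ctrl.get_obs()['grip_width'])
o=np.zeros((600,800,3),np.uint8);o[:300,:400]=cv2.resize(w['img'][:,:,::-1],(400,300));o[:300,400:]=cv2.resize(c['img'][:,:,::-1],(400,300));o[300:,:]=cv2.resize(s['img'][200:395,240:500,::-1],(800,600))[:600][::2] if 0 else cv2.resize(s['img'][230:370,240:500,::-1],(800,300));cv2.imwrite('pics/lev.png',o)
E
```

```text
[0.62474019 0.23796716 0.18990573] 0.0004369743681076003
```

View pics/lev.png

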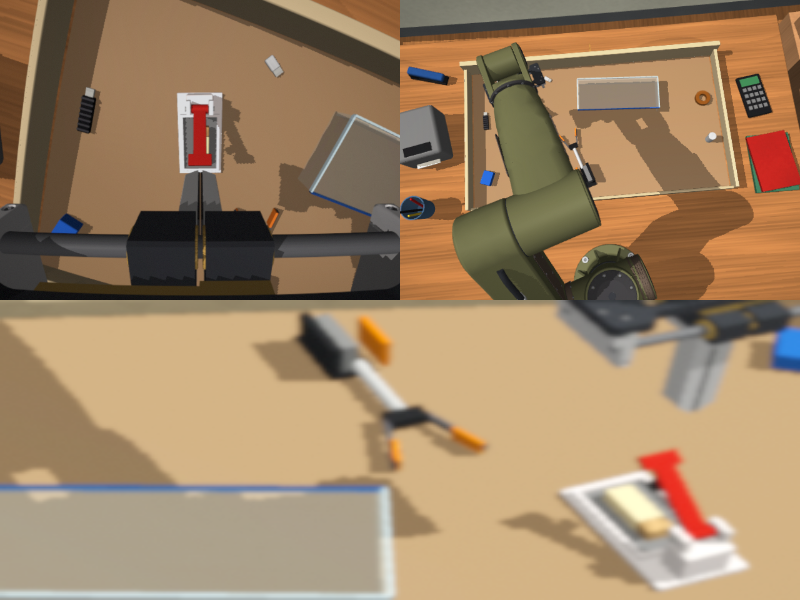

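The drive sits flat in the bay and the reacher stands clear on open floor. Pressing the lever down.

Emit:
apply_moves([
  [255, 0, 0, -3, 0, 0, 0],
  [255, 0, 0, -3, 0, 0, 0],
  [255, 0, 0, -1.5, 0, 0, 0],
  [255, 0, 0, -1, 0, 0, 0],
  [255, 0, 0, -1, 0, 0, 0],
  [255, 0, 0, -0.8, 0, 0, 0],
  [255, 0, 0, -0.6, 0, 0, 0],
  [255, 0, 0, -0.4, 0, 0, 0],
  [255, 0, 0, 0, 0, 0, 0],
])

```text
time_s: 16.6
ee_pos: [0.6251, 0.2385, 0.0761]
eef_rot: [3.142, 0.0, 0.326]
force: [-0.5, 0.5, -0.5]
grip_width: 0.0004
grip_force: 0.0
```

Emit:
apply_moves([
  [255, 0, 0, -0.2, 0, 0, 0],
  [255, 0, 0, 0, 0, 0, 0],
])

```text
time_s: 16.8
ee_pos: [0.6253, 0.2386, 0.0746]
eef_rot: [-3.142, -0.0, 0.326]
force: [-0.1, -0.5, -0.2]
grip_width: 0.0003
grip_force: 0.0
```

Emit:
apply_moves([
  [255, 0, 0, -0.1, 0, 0, 0],
  [255, 0, 0, 0, 0, 0, 0],
])

```text
time_s: 17.0
ee_pos: [0.6253, 0.2387, 0.0742]
eef_rot: [-3.142, -0.001, 0.326]
force: [-2.4, 0.6, 4.5]
grip_width: 0.0006
grip_force: 2.2
```

Emit:
apply_moves([
  [255, 0, 0, -0.1, 0, 0, 0],
  [255, 0, 0, 0, 0, 0, 0],
])

```text
time_s: 17.2
ee_pos: [0.6254, 0.2387, 0.0739]
eef_rot: [3.142, -0.001, 0.326]
force: [-4.5, -1.7, 11.8]
grip_width: 0.0003
grip_force: 5.4
```

The force rose to 12 N at TCP z 0.074, so the lever is at its stop. Retracting and checking.

Emit:
apply_moves([
  [255, 0, 0, 1, 0, 0, 0],
  [255, 0, 0, 4, 0, 0, 0],
  [255, 0, 0, 4, 0, 0, 0],
  [255, -3, -1, 3, 0, 0, 0],
  [255, -4, -1, 2, 0, 0, 0],
  [255, -4, -1, 0, 0, 0, 0],
  [255, -4, -1, 0, 0, 0, 0],
  [255, 0, 0, 0, 0, 0, 0],
  [255, 0, 0, 0, 0, 0, 0],
])

```text
time_s: 18.1
ee_pos: [0.4753, 0.1987, 0.2135]
eef_rot: [-3.142, -0.002, 0.326]
force: [0.1, 0.1, 1.0]
grip_width: 0.0006
grip_force: 0.0
```

```bash
python3 - <<'E'
from h import *
s,S=snap('scene');w,W=snap('wrist')
o=np.zeros((600,800,3),np.uint8);o[:300]=cv2.resize(s['img'][230:370,240:500,::-1],(800,300));o[300:,:400]=cv2.resize(w['img'][:,:,::-1],(400,300))
o[300:,400:]=cv2.resize(s['img'][290:370,410:495,::-1],(400,300));cv2.imwrite('pics/fin.png',o)
E
```

```text
(no output)
```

View pics/fin.png

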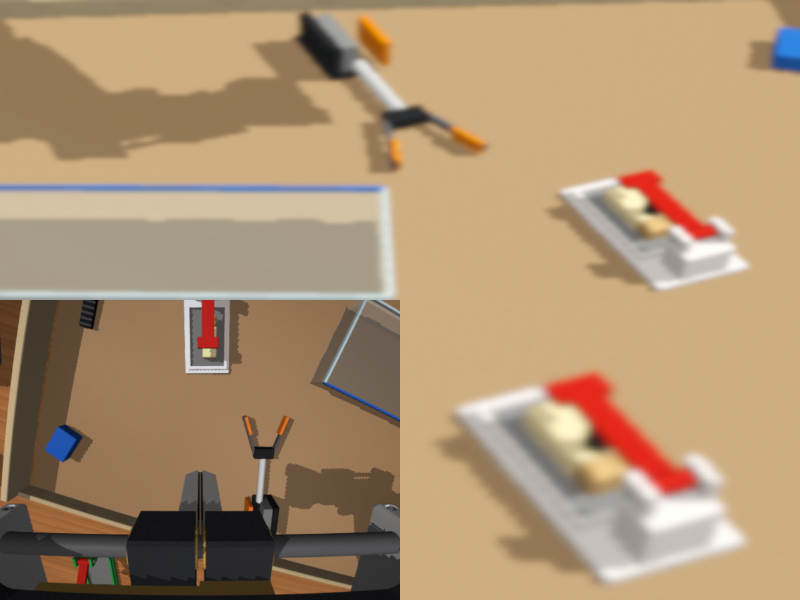

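The lever is level over the drive at (620,430), the drive is flat in the bay, and the reacher stands clear at (370,90). Handing in.

```bash
python3 -c "
from station import ctrl
print(ctrl.hand_in())"
```

```text
the job is handed in; nothing more can be done
None
```

The drive is flat in the white cradle's bay with the red lever pushed fully down over it, the reacher is standing on open drawer floor clear of riser and cradle, and the job was handed in at about 18 s.

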